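Seat the splined pestle in the pill crusher and keep it pressed

TASK

Lift the blue-handled pestle out of its grey storage cup, turn it so that the four splines of its stem mesh with the cross-shaped hole of the pill crusher, and slide it gently home until its collar comes down on the black rubber ring around the hole, pressing down the sprung crushing bed inside. Never force it: no more than about 4 kg (40 N) of push against the crusher; if it catches on the top instead of dropping in, ease off and turn it a little. Finish while still gripping the pestle and pressing it fully home (do not let go, the spring would lift it again), and leave the pill bottle, the hearing aid case, the tumbler and its coaster where they are.

Things in the scene. Friction and masses are not known exactly. Their poses are not given: they have to be found in the camera images.
- pestle: Loose upright plastic pestle, 87 mm tall, 90 g. Origin: centre of the stem's lower tip, z up. White stem z 0-40 mm: two crossed fins along x and y, 22 mm span, 5 mm thick (lowest 5 mm: 18 mm span, 3 mm thick); round collar z 40-45, 40 mm diameter; neck 17 mm diameter; blue bar handle z 51-87, 50 mm long along x, 15 mm thick along y. Starts hanging by its collar in the cup, at any yaw.
- pestle_grip (a point): Point on the pestle's axis in the blue bar handle, 74 mm above the stem's tip: where the pads should close, across the bar's 15 mm (along the pestle's y), so that the fingertips stay above the collar.
- pestle_collar (a point): Point on the pestle's axis at the underside of its collar, 40 mm above the stem's tip.
- cup: Fixed grey round storage cup, 60 mm tall, 64 mm diameter at the foot, 56 mm at the rim, with a round bore of about 29 mm at the rim and an inner floor 6 mm up. Origin: centre of its underside, z up. The pestle's stem stands loosely in the bore with its collar on the rim (pestle tip 20 mm above the table).
- crusher: Fixed pill crusher, 75 mm tall: square body 60 x 60 mm, white with blue top, on a 70 mm black foot; sham drawer front on its -x side. Origin: centre of its underside, z up. Vertical cross-shaped hole in the top's centre: slots along the body's x and y (parallel to the sides), each 24.8 x 7.8 mm; the stem fits at any quarter turn with 1.4 mm play to each side.
- crusher_mouth (a point): Centre of the cross-shaped hole, in the plane of the crusher's blue top (75 mm above the table). Around it lies a black rubber ring, 28 mm inside and 42 mm outside diameter, 5 mm thick (its top 80 mm above the table), on which the pestle's collar lands when home; it gives softly, 3 N per mm, for up to 4.5 mm.
- bed (a joint): Sprung orange crushing bed inside the crusher's hole: 0 m = up (its top 24 mm below the mouth), grows as it is pressed down, stop at 0.016 m. The spring pushes up with 3.2 N at 0 plus 0.4 N per mm. With the pestle's collar on the rubber ring it reads about 0.011 m and pushes back with about 7.6 N.
- pill_bottle: Loose amber pill bottle with white twist cap, 41 mm diameter, 74 mm tall, upright; origin at the centre of its underside. Leave alone.
- aid_case: Loose grey hearing aid case, 75 x 50 x 27 mm; origin at the centre of its underside. Leave alone.
- coaster: Loose round wooden coaster, 94 mm diameter, 8 mm thick, under the tumbler; origin at the centre of its underside. Leave alone.
- tumbler: Loose glass tumbler, 72 mm rim diameter, 95 mm tall, standing on the coaster; origin at the centre of its underside. Leave alone.
Mind the look-alikes: they are no part of the job. What is shaped like the pestle but green, pink or yellow is not meant.

How it is judged:
On the way, in this order (a step that is already met when the one before it is completed fails the run):
1. the pestle is lifted clear of its cup (z of pestle in the frame of cup above 0.065 m), for 0.1 s.
2. the splines have meshed: the stem is upright, over the hole and at least 8 mm into it (z of pestle in the frame of crusher below 0.067 m and horizontal distance between pestle_collar and crusher_mouth below 0.004 m and angle between pestle's own z axis and vertical below 0.12 rad and (angle between the x axis of pestle and the x axis of crusher, either way round below 0.18 rad or angle between the x axis of pestle and the y axis of crusher, either way round below 0.18 rad)), for 0.1 s.
At the end, for the whole second after the job is handed in: Pestle meshed in the crusher (axis within 3.5 mm, 0.18 rad of a quarter turn, tilt under 0.10 rad), collar at most 3.5 mm above the ring, bed down over 8 mm, pestle pressing over 3 N and still gripped (over 8 N, TCP within 25 mm of the grip point); bottle, case, tumbler, coaster moved under 20 mm (value of joint bed above 0.008 m and z of pestle_collar in the frame of crusher below 0.0835 m and horizontal distance between pestle_collar and crusher_mouth below 0.0035 m and angle between pestle's own z axis and vertical below 0.1 rad and (angle between the x axis of pestle and the x axis of crusher, either way round below 0.18 rad or angle between the x axis of pestle and the y axis of crusher, either way round below 0.18 rad) and contact force between pestle and crusher above 3 N and contact force between the fingers and pestle above 8 N and distance between the grasp point and pestle_grip below 0.025 m and distance of each of pill_bottle, aid_case, tumbler, coaster from where it was at the start of the episode below 0.02 m); the arm keeps its last pose, push and grip.
It fails at once if the pestle is forced: it pushes on the crusher with more than 40 N (contact force between pestle and crusher above 40 N).
It fails at once if the pill bottle is moved by more than 20 mm (distance of pill_bottle from where it was at the start of the episode above 0.02 m).
It fails at once if the hearing aid case is moved by more than 20 mm (distance of aid_case from where it was at the start of the episode above 0.02 m).
It fails at once if the tumbler is moved by more than 20 mm (distance of tumbler from where it was at the start of the episode above 0.02 m).
It fails at once if the coaster is moved by more than 20 mm (distance of coaster from where it was at the start of the episode above 0.02 m).
It also fails if it takes over 40 s, if anything falls off the work surface, if the arm or the gripper's body presses on something with over 40 N, if the wrist force passes 120 N, or if a joint passes its speed limit or range.

ROBOT

A 6-joint arm with a two-finger parallel gripper is mounted at the origin on the work surface. World frame = base frame: x ahead of the robot, y to its left, z up, the work surface at z = 0. Lengths are in m, angles in rad, forces in N, time in s.
With the tool pointing down it reaches from about 0.35 to 0.975 m from the base axis. Payload 4.9 kg.
Tool frame: the origin (TCP) lies between the finger pads, 19 mm behind the fingertips; this is the grasp point; z points along the fingers, y is the line along which they close (so a half turn about z gives the same grasp; the last joint's range is limited). The gripper opens to 85 mm and grips with 20 to 120 N. Pads are 22 mm wide; open, the fingers measure 114 mm over their backs; the gripper's body (76 mm by 85 mm) begins 54 mm behind the grasp point. The pads swing forward as they close: fully open they stand 13 mm farther back than shut.
Start: joints at [-1.282, 0.053, 1.613, -0, 1.476, -0.119], TCP at [0.248, -0.574, 0.25] pointing down, gripper open.
Joint ranges: [-3.01, 3.01], [-1.01, 2.22], [0.06, 2.58], [-1.02, 4.17], [0.09, 2.62], [-3.14, 3.14]. Speed limits (rad/s): [2.57, 2.57, 3.14, 3.14, 3.14, 3.14].

INTERFACE

Orientations are given as a unit quaternion [w, x, y, z].
In Python, from plant import manip gives the robot as it stands.
- The arm moves only by the tool servo_tool, never from a script. Its argument "moves" is a list that holds one entry, the list of rows, each a list of 7 numbers: the shift along the tool's x, y, z in mm, then the turn, a rotation vector about the tool's x, y, z in degrees, then the finger opening in mm, from 0 to 85.4. In form: [[[x, y, z, ax, ay, az, fingers], ...]]. A call has 1 to 12 rows; each row shifts and turns the commanded pose from where the row before left it, along the tool's axes as they then stand; what a row does not reach is not made up. A row lasts 1/8 s, in which the tool goes at most 62.5 mm and 10.7 degrees, less where a joint would pass 70% of its speed; a pose out of reach is approached as far as the arm can. A call with a gripper value outside its range is refused whole. The fingers move at their own pace and stop on an object; the grip force is fixed at half the most. Time passes only in rows, so rows that do not move let the fingers close. It gives the time, the measured TCP pose, the force, the opening and the grip force at its end, in the units of the state.
- manip.state(): the state, without advancing time (a new reading comes with each control period).
- manip.grab_frame(name): name is "scene" or "top"; returns a dict with "image" (384x512x3 uint8, blue, green, red), "mtx" (3x3 intrinsics, pixels), "eye" and "rotation" of the camera in the world. Camera axes: x right, y down, z forward; pixel columns grow to the right and rows downward; lengths in m; the calibration is good to about 2 mm. A picture is of the moment at which its call begins. There is no depth.
- manip.job_done(): hands the job in; it is judged then, once.
The state is a dict: "time": time; "joint_pos": joint angles; "joint_vel": joint speeds; "joint_efforts": joint torques, N m; "tool_pos": TCP position; "tool_rot": TCP orientation; "contact_force": force on the tool from outside, world axes, zero at the start; "ft_torque": the same for the moment, N m; "gripper_width": opening from 0.0 (shut) to 1.0 (fully open); "grasp_force": force on a finger pad.
Only numpy, scipy, OpenCV 4.12 (cv2) and the standard library are available. Lean on these libraries where they do the work, as an engineer would, in place of code of your own. Each camera call takes 0.05 s, during which the arm holds its last target. There are 200 camera calls.

## Working session

There is one attempt and no reset: what is moved stays moved. The work goes in short steps, Python scripts to look and compute and a tool call to move; the robot and the scene stay as the last step left them, time stands still between calls to the robot, and variables do not carry over. Pictures are saved under pics/ and viewed, at most 10 in all, crops included, and the job is handed in when it is done.

Besides the shell and the picture viewer there is one more tool, called after "Emit:" in YAML: its name, and indented under it one key for each argument. servo_tool: Moves the arm, as the interface text tells. Its arguments: {"type":"object","properties":{"moves":{"type":"array"}},"required":["moves"]}

```bash
mkdir -p pics
cat > h.py <<'E'
import cv2,numpy as np
from plant import manip
def grab(n):
    f=manip.grab_frame(n); return f
def ray(f,uv,z):
    d=np.linalg.inv(f["mtx"])@np.array([uv[0],uv[1],1.]); d=np.array(f["rotation"])@d
    e=np.array(f["eye"]); return e+d*(z-e[2])/d[2]
def proj(f,p):
    c=np.array(f["rotation"]).T@(np.array(p)-np.array(f["eye"])); q=np.array(f["mtx"])@c; return q[:2]/q[2]
E
python3 - <<'E'
from h import *
for n in("scene","top"):
    f=grab(n); cv2.imwrite(f"pics/{n}0.png",f["image"]); print(n,f["eye"],np.round(f["rotation"],3).tolist(),np.round(f["mtx"],1).tolist())
print(manip.state())
E
```

```text
scene [ 1.16968846 -0.09454186  0.65650062] [-0.301, 0.693, 0.603, -0.256] [[411.8, 0.0, 257.3], [0.0, 411.8, 192.2], [0.0, 0.0, 1.0]]
top [ 0.41798234 -0.03399067  0.73805526] [-0.077, 0.719, -0.687, 0.07] [[370.3, 0.0, 251.1], [0.0, 370.3, 192.2], [0.0, 0.0, 1.0]]
{'time': 0.1, 'joint_pos': array([-1.28199241e+00,  5.32993900e-02,  1.61418046e+00, -3.75124724e-05,
        1.47597018e+00, -1.19005279e-01]), 'joint_vel': array([ 0.00121837, -0.00175891, -0.00048019,  0.00026827, -0.00030331,
        0.00078299]), 'joint_efforts': array([ 5.90882591e-04, -3.94904029e+01, -3.71364605e+01, -7.51872471e-05,
        3.95268420e-03, -9.45585583e-06]), 'tool_pos': array([ 0.24771019, -0.57323627,  0.24886641]), 'tool_rot': array([-9.23762170e-04,  9.79282600e-01,  2.02496240e-01, -9.73535575e-05]), 'contact_force': array([-0.06891165, -0.07112451,  0.22887576]), 'ft_torque': array([-0.02188158, -0.021191  ,  0.03755507]), 'grasp_force': 0.0, 'gripper_width': 1.0016688683196828}
```

View pics/scene0.png

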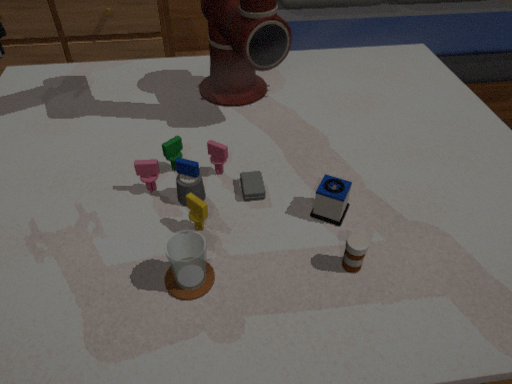

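View pics/top0.png

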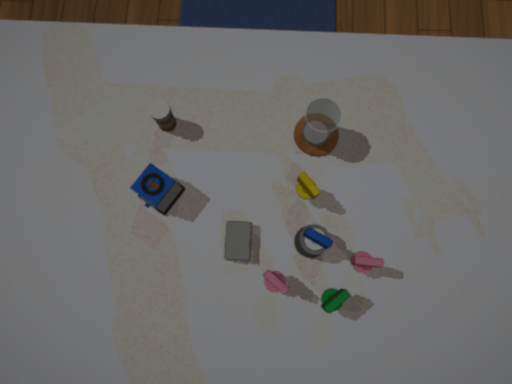

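The top view shows the blue pestle in its cup at about (318,238) and the crusher at (157,185), with yellow, pink and green look-alikes around the cup. The scene view shows the pestle at (187,167) and the crusher at (333,187).

```bash
cat > m.py <<'E'
from h import *
def blobs(f,amin=40):
    h=cv2.cvtColor(f["image"],cv2.COLOR_BGR2HSV); m=cv2.inRange(h,(105,150,60),(128,255,255))
    m[:60]=0
    n,l,s,c=cv2.connectedComponentsWithStats(m); return [(i,s[i],c[i],(l==i).astype(np.uint8)) for i in range(1,n) if s[i][4]>amin],h
def rect(f,m,z):
    c=max(cv2.findContours(m,0,1)[0],key=cv2.contourArea)[:,0]
    P=np.array([ray(f,u,z)[:2] for u in c],np.float32)*1000
    r=cv2.minAreaRect(P); b=cv2.boxPoints(r)
    e=b[1]-b[0]; e2=b[2]-b[1]
    if np.linalg.norm(e2)>np.linalg.norm(e): e=e2
    return np.round(r[0],1),np.round(r[1],1),round(float(np.degrees(np.arctan2(e[1],e[0])))%180,1)
E
python3 - <<'E'
from m import *
for n in("top","scene"):
    f=grab(n)
    bl,h=blobs(f)
    for i,s,c,m in bl:
        print(n,s,c.round(1),"V pct",np.percentile(h[...,2][m>0],[10,30,50,70,90]))
        for z in(.075,.107): print("   ",z,*rect(f,m,z))
    big=[cv2.resize(f["image"][y:y+75,x:x+75],(400,400),interpolation=2) for x,y in ([(120,150),(280,200)] if n=="top" else [(295,160),(150,140)])]
    cv2.imwrite(f"pics/{n}_c.png",np.hstack(big))
E
python3 -c "
import cv2,numpy as np
cv2.imwrite('pics/c.png',cv2.resize(np.vstack([cv2.imread('pics/top_c.png'),cv2.imread('pics/scene_c.png')]),(600,600)))"
```

```text
top [131 164  44  43 580] [153.  185.3] V pct [ 79.  92.  98. 101. 101.]Traceback (most recent call last):
  File "<stdin>", line 7, in <module>
  File "m.py", line 8, in rect
    P=np.array([ray(f,u,z)[:2] for u in c],np.float32)*1000
                ~~~^^^^^^^
  File "h.py", line 6, in ray
    d=np.linalg.inv(f["mtx"])@np.array([uv[0],uv[1],1.]); d=np.array(f["rotation"])@d
                                                            ~~~~~~~~~~~~~~~~~~~~~~~^~
ValueError: matmul: Input operand 1 has a mismatch in its core dimension 0, with gufunc signature (n?,k),(k,m?)->(n?,m?) (size 3 is different from 4)
[ WARN:0@0.005] global loadsave.cpp:275 findDecoder imread_('pics/top_c.png'): can't open/read file: check file path/integrity
[ WARN:0@0.005] global loadsave.cpp:275 findDecoder imread_('pics/scene_c.png'): can't open/read file: check file path/integrity
Traceback (most recent call last):
cv2.error: OpenCV(4.12.0) :-1: error: (-5:Bad argument) in function 'resize'
> Overload resolution failed:
>  - src data type = object is not supported
>  - Expected Ptr<cv::UMat> for argument 'src'
```

Rotation is a quaternion [w,x,y,z].

```bash
cat > h.py <<'E'
import cv2,numpy as np
from scipy.spatial.transform import Rotation as R
from plant import manip
def grab(n):
    f=manip.grab_frame(n); f["rotation"]=R.from_quat(f["rotation"],scalar_first=True).as_matrix(); return f
def ray(f,uv,z):
    d=f["rotation"]@np.linalg.inv(f["mtx"])@np.array([uv[0],uv[1],1.])
    e=np.array(f["eye"]); return e+d*(z-e[2])/d[2]
def proj(f,p):
    c=f["rotation"].T@(np.array(p)-np.array(f["eye"])); q=np.array(f["mtx"])@c; return q[:2]/q[2]
E
python3 - <<'E'
from m import *
out=[]
for n in("top","scene"):
    f=grab(n)
    bl,h=blobs(f)
    for i,s,c,m in bl:
        print(n,s,c.round(1),"V pct",np.percentile(h[...,2][m>0],[10,30,50,70,90]))
        for z in(.075,.107): print("   ",z,*rect(f,m,z))
    out.append(np.hstack([cv2.resize(f["image"][y:y+75,x:x+75],(300,300),interpolation=2) for x,y in ([(120,150),(280,200)] if n=="top" else [(295,160),(150,140)])]))
cv2.imwrite("pics/c.png",np.vstack(out))
E
```

```text
top [131 164  44  43 578] [153.  185.2] V pct [ 79.  92.  98. 101. 101.]
    0.075 [563.9 158.4] [58.9 59.3] 147.1
    0.107 [556.9 149.1] [56.1 56.4] 147.1
top [304 228  29  19 229] [318.1 237. ] V pct [ 78.  94.  98. 100. 102.]
    0.075 [ 482.2 -146.5] [51.  14.8] 62.9
    0.107 [ 479.1 -141. ] [48.6 14.1] 62.9
scene [176 158  22  15 111] [187.7 162.7] V pct [63. 78. 89. 91. 93.]
    0.075 [ 451.1 -139.7] [68.6 24.8] 44.5
    0.107 [ 490.7 -137.3] [64.8 23.4] 44.5
scene [316 175  35  25 294] [333.7 187.9] V pct [73.  80.9 86.  89.  91. ]
    0.075 [567.4 157.1] [58.7 58.5] 56.8
    0.107 [600.6 143.3] [55.4 55.3] 56.8
```

View pics/c.png

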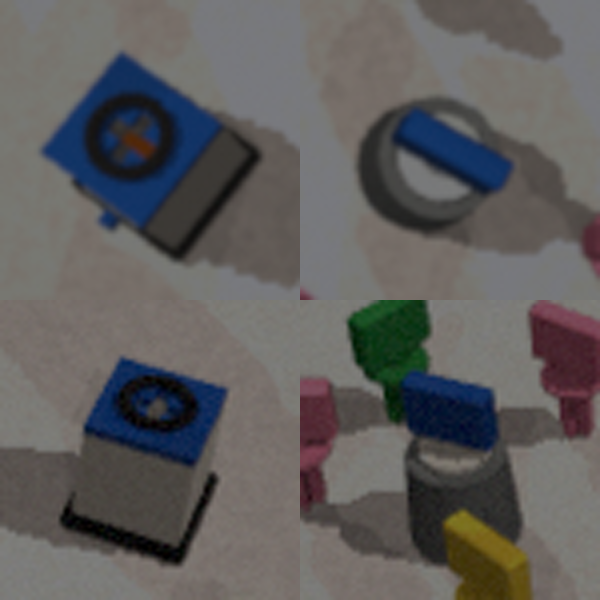

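Crusher sides lie at 57.1° and its centre is near (564,158). The pestle bar lies at 63° and is centred near (479,-141). Next I go above the pestle.

Emit:
servo_tool:
  moves:
    - [[32, -25.5, 2.4, 0, 0, 0, 85], [32, -25.5, 2.4, 0, 0, 0, 85], [32, -25.5, 2.4, 0, 0, 0, 85], [32, -25.5, 2.4, 0, 0, 0, 85], [32, -25.5, 2.4, 0, 0, 0, 70], [32, -25.5, 2.4, 0, 0, 0, 60], [32, -25.5, 2.4, 0, 0, 0, 50], [32, -25.5, 2.4, 0, 0, 0, 50], [32, -25.5, 2.4, 0, 0, 0, 50], [32, -25.5, 2.4, 0, 0, 0, 50], [32, -25.5, 2.4, 0, 0, 0, 50], [32, -25.5, 2.4, 0, 0, 0, 50]]

```text
time: 1.75
tool_pos: [0.4795, -0.1392, 0.2212]
tool_rot: [0.0, 0.979, 0.202, 0.0]
contact_force: [1.0, -0.3, 0.9]
gripper_width: 0.586
grasp_force: 0.0
```

Emit:
servo_tool:
  moves:
    - [[0, 0, 0, 0, 0, -9.9, 50], [0, 0, 0, 0, 0, -9.9, 50], [0, 0, 0, 0, 0, -9.9, 50], [0, 0, 0, 0, 0, -9.8, 50], [0, 0, 0, 0, 0, 0, 50], [0, 0, 0, 0, 0, 0, 50]]

```text
time: 2.5
tool_pos: [0.479, -0.1405, 0.2212]
tool_rot: [-0.0, 0.854, 0.52, -0.0]
contact_force: [-0.2, -0.3, -0.1]
gripper_width: 0.588
grasp_force: 0.0
```

Emit:
servo_tool:
  moves:
    - [[0, 0, 30, 0, 0, 0, 50], [0, 0, 30, 0, 0, 0, 50], [0, 0, 30, 0, 0, 0, 50], [0, 0, 22, 0, 0, 0, 50], [0, 0, 15, 0, 0, 0, 50], [0, 0, 0, 0, 0, 0, 50], [0, 0, 0, 0, 0, 0, 50]]

```text
time: 3.38
tool_pos: [0.4798, -0.1409, 0.0953]
tool_rot: [0.001, 0.853, 0.521, 0.001]
contact_force: [0.3, 0.6, 0.6]
gripper_width: 0.581
grasp_force: 0.0
```

Run:
```python
from h import *
a=[cv2.resize(grab(n)["image"][y:y+100,x:x+100],(400,400),interpolation=2) for n,x,y in(("top",268,188),("scene",137,110))]
cv2.imwrite("pics/g.png",np.hstack(a)); print(manip.state()["tool_pos"])
```

```text
[ 0.47988506 -0.14093514  0.09553347]
```

View pics/g.png

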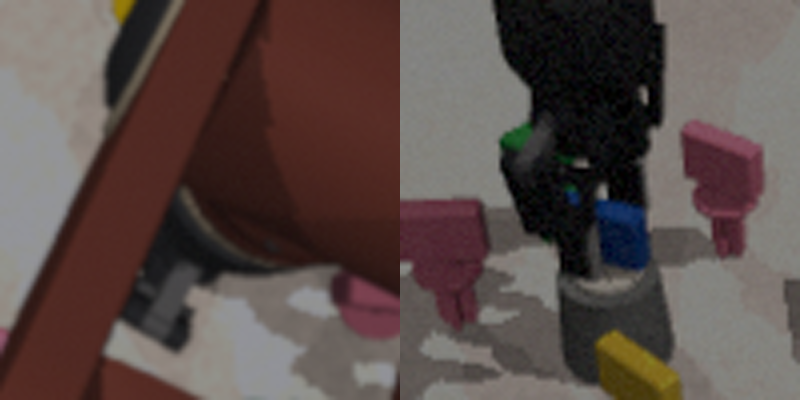

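The fingers straddle the blue bar: the near finger is at crop (580,230) and the bar at (620,235). Now I close and lift.

Emit:
servo_tool:
  moves:
    - [[0, 0, 0, 0, 0, 0, 5], [0, 0, 0, 0, 0, 0, 5], [0, 0, 0, 0, 0, 0, 5], [0, 0, 0, 0, 0, 0, 5], [0, 0, 0, 0, 0, 0, 5], [0, 0, 0, 0, 0, 0, 5], [0, 0, 0, 0, 0, 0, 5], [0, 0, 0, 0, 0, 0, 5]]

```text
time: 4.47
tool_pos: [0.4793, -0.1407, 0.0948]
tool_rot: [0.0, 0.853, 0.522, 0.0]
contact_force: [-0.6, 0.7, 5.9]
gripper_width: 0.168
grasp_force: 59.4
```

Emit:
servo_tool:
  moves:
    - [[0, 0, -5, 0, 0, 0, 5], [0, 0, -15, 0, 0, 0, 5], [0, 0, -25, 0, 0, 0, 5], [0, 0, -30, 0, 0, 0, 5], [0, 0, -20, 0, 0, 0, 5], [0, 0, -10, 0, 0, 0, 5], [0, 0, 0, 0, 0, 0, 5], [0, 0, 0, 0, 0, 0, 5]]

```text
time: 5.48
tool_pos: [0.4784, -0.1402, 0.1979]
tool_rot: [-0.001, 0.853, 0.521, -0.001]
contact_force: [-0.5, 0.5, -1.7]
gripper_width: 0.164
grasp_force: 58.7
```

Emit:
servo_tool:
  moves:
    - [[20.4, -4, 0, 0, 0, 0, 5], [34, -6.8, 0, 0, 0, 0, 5], [34, -6.8, 0, 0, 0, 0, 5], [34, -6.8, 0, 0, 0, 0, 5], [34, -6.8, 0, 0, 0, 0, 5], [34, -6.8, 0, 0, 0, 0, 5], [34, -6.8, 0, 0, 0, 0, 5], [34, -6.8, 0, 0, 0, 0, 5], [30, -5.5, 0, 0, 0, 0, 5], [15, -3, 0, 0, 0, 0, 5], [0, 0, 0, 0, 0, 5.7, 5], [0, 0, 0, 0, 0, 0, 5]]

```text
time: 6.98
tool_pos: [0.5635, 0.1566, 0.1983]
tool_rot: [-0.0, 0.878, 0.479, -0.001]
contact_force: [0.1, -0.3, -1.3]
gripper_width: 0.166
grasp_force: 58.7
```

Emit:
servo_tool:
  moves:
    - [[0, 0, 0, 0, 0, 0, 5], [0, 0, 0, 0, 0, 0, 5], [0, 0, 0, 0, 0, 0, 5]]

```text
time: 7.35
tool_pos: [0.5639, 0.1567, 0.1992]
tool_rot: [0.0, 0.878, 0.478, 0.0]
contact_force: [0.6, -0.6, -0.2]
gripper_width: 0.169
grasp_force: 58.7
```

Run:
```python
from h import *
s=manip.state(); t=s["tool_pos"]; print(t,s["tool_rot"])
a=[]
for n in("top","scene"):
    f=grab(n); cv2.imwrite(f"pics/raw_{n}.png",f["image"])
    for z in(t[2],t[2]-.034,t[2]-.074): print(n,proj(f,[t[0],t[1],z]).round(1))
    u=proj(f,[.564,.158,.1]).astype(int); x,y=max(u[0]-40,0),u[1]-60
    print(x,y); a.append(cv2.resize(f["image"][y:y+100,x:x+80],(400,500),interpolation=2))
cv2.imwrite("pics/k.png",np.hstack(a))
```

```text
[0.56390488 0.15665243 0.19924316] [7.44884064e-06 8.78123087e-01 4.78434785e-01 1.21793668e-05]
top [131.7 165.9]
top [138.5 171.8]
top [145.6 177.9]
108 121
scene [341.9 136.9]
scene [339.3 151.2]
scene [336.4 167. ]
295 116
```

View pics/k.png

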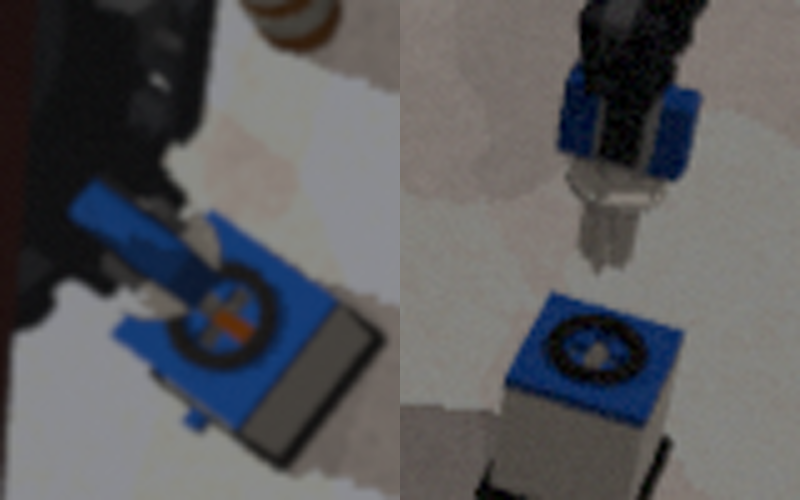

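The top view shows the bar running from crop (85,197) to (210,285) and the hole at (228,322). The scene view shows the stem upright, roughly above the ring at (597,350). Next I measure the pestle against the crusher within each camera.

```bash
cat > rel.py <<'E'
from m import *
def run():
    s=manip.state(); t=np.array(s["tool_pos"]); M=R.from_quat(s["tool_rot"],scalar_first=True).as_matrix()
    print(t.round(4),"yaw",np.degrees(np.arctan2(M[1,0],M[0,0])).round(2))
    ex,ey=M[:2,0],M[:2,1]
    for n in("top","scene"):
        f=grab(n); g=cv2.cvtColor(f["image"],cv2.COLOR_BGR2GRAY); h=cv2.cvtColor(f["image"],cv2.COLOR_BGR2HSV)
        cv2.imwrite(f"pics/raw_{n}{s['time']:.1f}.png",f["image"])
        # ring: dark pixels around expected place, back-projected on the ring top plane
        pts=[]
        for v in range(384):
            for u in range(512):
                if h[v,u,2]<45:
                    p=ray(f,(u,v),.080)[:2]*1000
                    if np.hypot(*(p-[565,158]))<25: pts.append(p)
        if pts:
            pts=np.array(pts,np.float32); (c,w,a)=cv2.minAreaRect(pts); print(n,"ring hull",np.round(c,1),np.round(w,1),"mean",pts.mean(0).round(1),len(pts))
        bl,_=blobs(f)
        for i,st,c,m in bl: 
            if st[4]>40: print(n,st,c.round(1),rect(f,m,.075))
        # bar's predicted corners
        for dz in(.013,-.023):
            print(n,"corners",[proj(f,[*(t[:2]+a*.025*ex+b*.0075*ey),t[2]+dz]).round(1).tolist() for a,b in((-1,-1),(-1,1),(1,1),(1,-1))])
E
python3 -c "from rel import *;run()"
```

```text
[0.5639 0.1568 0.1993] yaw 57.16
top ring hull [562.6 154.9] [32.  37.5] mean [561.7 153.4] 124
top [122 157  24  21 225] [133.4 166.9] (array([596. , 197.4]), array([48.7, 17. ]), 56.8)
top [131 164  44  43 477] [155.4 187.6] (array([563.8, 158.2]), array([58.6, 59.4]), 146.8)
top corners [[138.7, 177.0], [145.1, 169.0], [119.0, 150.2], [112.5, 158.1]]
top corners [[145.7, 182.7], [151.7, 175.1], [127.1, 157.4], [121.0, 164.8]]
scene ring hull [568.6 155.5] [39.2 41. ] mean [568.7 156.1] 141
scene [317 175  34  25 305] [333.8 188.1] (array([567.8, 156.9]), array([58.7, 59.4]), 146.8)
scene corners [[331.3, 125.8], [328.9, 129.9], [355.1, 136.7], [357.2, 132.4]]
scene corners [[328.9, 141.2], [326.6, 145.4], [351.9, 152.2], [353.9, 147.9]]
```

Pestle corners match the prediction to about 0.5 px in both views, so it did not slip. The crusher estimates from the two cameras differ by 3.7 mm, so I aim at the middle, come down just above the ring and look.

Emit:
servo_tool:
  moves:
    - [[1.5, 1, 10, 0, 0, 0, 5], [0, 0, 18, 0, 0, 0, 5], [0, 0, 10, 0, 0, 0, 5], [0, 0, 0, 0, 0, 0, 5], [0, 0, 0, 0, 0, 0, 5], [0, 0, 0, 0, 0, 0, 5]]

```text
time: 8.3
tool_pos: [0.5661, 0.1577, 0.162]
tool_rot: [0.0, 0.878, 0.478, 0.001]
contact_force: [-0.5, -0.0, -0.6]
gripper_width: 0.162
grasp_force: 58.7
```

Run:
```python
from h import *
s=manip.state(); t=s["tool_pos"]; print(t)
a=[]
for n in("top","scene"):
    f=grab(n); cv2.imwrite(f"pics/raw2_{n}.png",f["image"])
    for z in(t[2]-.034,t[2]-.074,.08): print(n,proj(f,[t[0],t[1],z]).round(1))
    u=proj(f,[.564,.158,.1]).astype(int); x,y=max(u[0]-25,0),u[1]-32
    print(x,y); a.append(cv2.resize(f["image"][y:y+60,x:x+50],(400,480),interpolation=2))
cv2.imwrite("pics/k2.png",cv2.convertScaleAbs(np.hstack(a),alpha=1.7))
```

```text
[0.5660546  0.15767201 0.16200689]
top [144.7 176.2]
top [151.  181.8]
top [152.2 182.8]
123 149
scene [337.4 166.6]
scene [334.7 181.4]
scene [334.1 184.3]
310 144
```

View pics/k2.png

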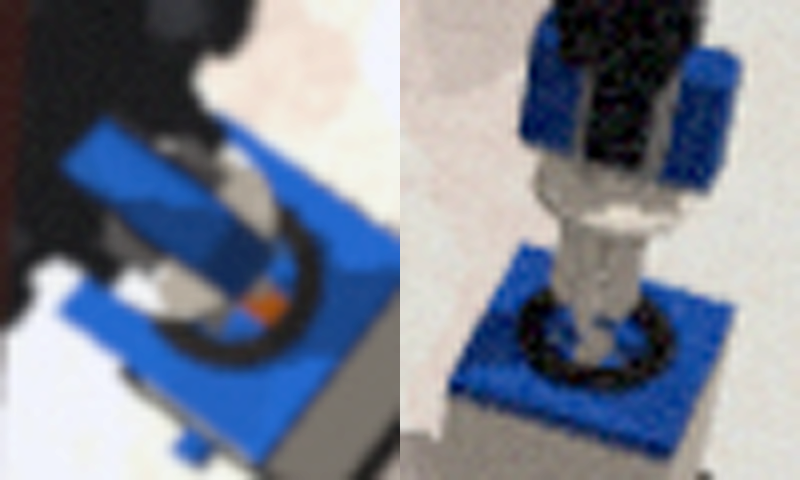

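In the scene view the stem tip sits inside the ring, whose centre is near crop (598,337). In the top view the ring centre is near (230,278). The residuals of the two views oppose each other by about 2 mm, so I am in the middle and descend gently.

Emit:
servo_tool:
  moves:
    - [[0, 0, 6, 0, 0, 0, 5], [0, 0, 4, 0, 0, 0, 5], [0, 0, 2, 0, 0, 0, 5], [0, 0, 1, 0, 0, 0, 5], [0, 0, 1, 0, 0, 0, 5], [0, 0, 1, 0, 0, 0, 5], [0, 0, 0, 0, 0, 0, 5]]

```text
time: 9.28
tool_pos: [0.5657, 0.1577, 0.1462]
tool_rot: [-0.0, 0.878, 0.478, 0.0]
contact_force: [1.5, 0.4, -1.0]
gripper_width: 0.165
grasp_force: 58.8
```

Emit:
servo_tool:
  moves:
    - [[0, 0, 1, 0, 0, 0, 5], [0, 0, 1, 0, 0, 0, 5], [0, 0, 1, 0, 0, 0, 5], [0, 0, 0, 0, 0, 0, 5]]

```text
time: 9.78
tool_pos: [0.566, 0.1578, 0.1451]
tool_rot: [0.0, 0.878, 0.478, 0.0]
contact_force: [-2.6, 1.0, 7.7]
gripper_width: 0.167
grasp_force: 60.1
```

It catches at the fin shoulder with 8 N, and the side force points along tool -y. I ease off and shift that way.

Emit:
servo_tool:
  moves:
    - [[0, 0, -2, 0, 0, 0, 5], [0, -1.5, 0, 0, 0, 0, 5], [0, 0, 1, 0, 0, 0, 5], [0, 0, 1, 0, 0, 0, 5], [0, 0, 1, 0, 0, 0, 5], [0, 0, 1, 0, 0, 0, 5], [0, 0, 0, 0, 0, 0, 5]]

```text
time: 10.65
tool_pos: [0.5653, 0.1585, 0.1447]
tool_rot: [0.0, 0.878, 0.479, 0.001]
contact_force: [-4.1, -0.9, 14.9]
gripper_width: 0.168
grasp_force: 61.1
```

Emit:
servo_tool:
  moves:
    - [[0, 0, -3, 0, 0, 0, 5], [-1, -1.2, 0, 0, 0, 0, 5], [0, 0, 1, 0, 0, 0, 5], [0, 0, 1, 0, 0, 0, 5], [0, 0, 1, 0, 0, 0, 5], [0, 0, 1, 0, 0, 0, 5], [0, 0, 0, 0, 0, 0, 5]]

```text
time: 11.52
tool_pos: [0.5647, 0.1586, 0.1447]
tool_rot: [0.001, 0.878, 0.478, 0.002]
contact_force: [-2.9, 0.2, 18.4]
gripper_width: 0.164
grasp_force: 61.7
```

Emit:
servo_tool:
  moves:
    - [[0, 0, -4, 0, 0, 0, 5], [0, 0, 0, 0, 0, 0, 5], [0, 0, 0, 0, 0, 0, 5]]

```text
time: 11.9
tool_pos: [0.5636, 0.1587, 0.1452]
tool_rot: [0.0, 0.878, 0.478, 0.001]
contact_force: [2.0, 1.8, 5.5]
gripper_width: 0.165
grasp_force: 59.8
```

Run:
```python
from h import *
s=manip.state(); t=s["tool_pos"]; print(t,s["contact_force"].round(1),s["ft_torque"].round(2))
a=[]
for n in("top","scene"):
    f=grab(n); 
    for z in(t[2]-.034,t[2]-.074,.08): print(n,proj(f,[t[0],t[1],z]).round(1))
    u=proj(f,[.564,.158,.1]).astype(int); x,y=max(u[0]-25,0),u[1]-32
    print(x,y); a.append(cv2.resize(f["image"][y:y+60,x:x+50],(400,480),interpolation=2))
cv2.imwrite("pics/k3.png",cv2.convertScaleAbs(np.hstack(a),alpha=1.7))
```

```text
[0.56361289 0.1587226  0.14521236] [2.  1.8 5.5] [ 0.47 -0.53 -0.04]
top [146.7 180. ]
top [152.8 185.1]
top [151.5 184.1]
123 149
scene [336.4 172.1]
scene [333.7 186.6]
scene [334.3 183.5]
310 144
```

View pics/k3.png

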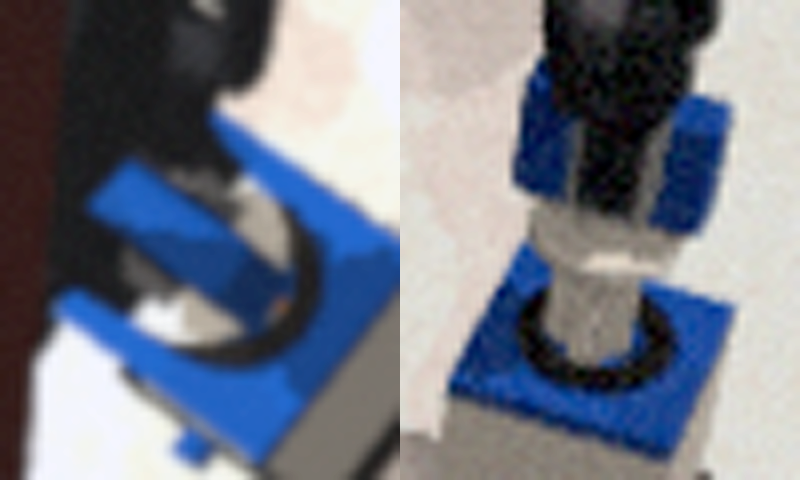

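The top view shows the bar from (85,205) to (290,290), covering the hole. In the scene view the stem is at (593,330), inside the ring centred at (598,337), resting on its shoulder. I check for slip or tilt against the predicted corners.

Run:
```python
from h import *
s=manip.state(); t=np.array(s["tool_pos"]); M=R.from_quat(s["tool_rot"],scalar_first=True).as_matrix()
ex,ey=M[:2,0],M[:2,1]
for n,o in(("top",(123,149,0)),("scene",(310,144,400))):
    f=grab(n); cv2.imwrite(f"pics/raw4_{n}.png",f["image"])
    q=lambda p:((proj(f,p)-o[:2]+.5)*8+[o[2],0]).round().astype(int).tolist()
    for z in(.087,.051): print(n,z,[(a,b,q([*(t[:2]+a*.025*ex+b*.0075*ey),t[2]-.0748+z])) for a,b in((-1,-1),(-1,1),(1,1),(1,-1))])
    print(n,"fins z0,5,40",[[q([*(t[:2]+a*.011*ex+b*.011*ey),t[2]-.0748+z]) for a,b in((-1,0),(1,0),(0,1),(0,-1))] for z in (.005,.04)])
    for c in((563.85,158.3),(567.6,157),(565.7,157.6)):
        C=np.array(c)/1000
        print(n,c,"ring x/y extremes",[f([q([C[0]+.021*np.cos(w),C[1]+.021*np.sin(w),.08]) for w in np.linspace(0,6.28,60)],axis=0).tolist() for f in(np.min,np.max)],
         "top corners",[q([*(C+a*.03*ex+b*.03*ey),.075]) for a,b in((-1,-1),(-1,1),(1,1),(1,-1))])
    # subpixel lines of blue top edges / bar: print contour corner approx
    h=cv2.cvtColor(f["image"],cv2.COLOR_BGR2HSV); m=cv2.inRange(h,(100,110,40),(130,255,255))
    for c in cv2.findContours(m,0,1)[0]:
        if cv2.contourArea(c)>25:
            a=cv2.approxPolyDP(c,2,True)[:,0]
            if abs(a.mean(0)-np.array(o[:2])-25).max()<40: print(n,"poly",((a-o[:2]+.5)*8+[o[2],0]).astype(int).tolist())
```

```text
top 0.087 [(-1, -1, [202, 296]), (-1, 1, [249, 237]), (1, 1, [58, 100]), (1, -1, [11, 158])]
top 0.051 [(-1, -1, [249, 334]), (-1, 1, [293, 278]), (1, 1, [112, 148]), (1, -1, [68, 203])]
top fins z0,5,40 [[[275, 316], [200, 262], [267, 251], [207, 327]], [[234, 281], [155, 224], [226, 213], [163, 293]]]
top (563.85, 158.3) ring x/y extremes [[142, 195], [326, 374]] top corners [[260, 468], [423, 259], [220, 114], [56, 318]]
top (567.6, 157) ring x/y extremes [[149, 179], [333, 358]] top corners [[268, 452], [430, 243], [227, 98], [64, 303]]
top (565.7, 157.6) ring x/y extremes [[146, 187], [330, 366]] top corners [[264, 460], [426, 251], [223, 106], [60, 311]]
top poly [[124, 164], [92, 212], [260, 332], [292, 276]]
top poly [[212, 116], [324, 252], [308, 332], [236, 372], [92, 292], [60, 292], [52, 316], [260, 460], [412, 252]]
scene 0.087 [(-1, -1, [553, 42]), (-1, 1, [534, 76]), (1, 1, [733, 131]), (1, -1, [750, 96])]
scene 0.051 [(-1, -1, [535, 154]), (-1, 1, [517, 188]), (1, 1, [709, 244]), (1, -1, [726, 208])]
scene fins z0,5,40 [[[556, 321], [637, 345], [583, 359], [608, 307]], [[573, 219], [657, 244], [602, 257], [627, 206]]]
scene (563.85, 158.3) ring x/y extremes [[516, 267], [679, 376]] top corners [[520, 235], [448, 372], [674, 441], [737, 298]]
scene (567.6, 157) ring x/y extremes [[515, 277], [678, 386]] top corners [[519, 244], [447, 383], [673, 452], [737, 308]]
scene (565.7, 157.6) ring x/y extremes [[515, 272], [678, 381]] top corners [[520, 240], [447, 377], [673, 447], [737, 303]]
scene poly [[524, 252], [452, 388], [668, 452], [724, 308], [644, 284], [676, 364], [620, 396], [556, 388], [508, 340], [548, 284]]
scene poly [[708, 100], [676, 108], [652, 220], [668, 228], [708, 204]]
scene poly [[540, 68], [524, 180], [556, 196], [572, 124], [548, 116]]
```

The pestle sits about 2 mm towards tool -x in the grip: the collar, stem and bar end in the scene all appear left of prediction. I shift tool +x.

Emit:
servo_tool:
  moves:
    - [[0, 0, -2.5, 0, 0, 0, 5], [2, 1.2, 0, 0, 0, 0, 5], [0, 0, 0, 0, 0, 0, 5], [0, 0, 1, 0, 0, 0, 5], [0, 0, 1, 0, 0, 0, 5], [0, 0, 1, 0, 0, 0, 5], [0, 0, 1, 0, 0, 0, 5], [0, 0, 1, 0, 0, 0, 5], [0, 0, 0, 0, 0, 0, 5]]

```text
time: 13.22
tool_pos: [0.5652, 0.1591, 0.1422]
tool_rot: [0.001, 0.878, 0.478, 0.001]
contact_force: [2.3, 2.4, 0.3]
gripper_width: 0.165
grasp_force: 58.9
```

It dropped past the shoulder, so I continue and nudge +x.

Emit:
servo_tool:
  moves:
    - [[0.6, 0, 1, 0, 0, 0, 5], [0, 0, 2, 0, 0, 0, 5], [0, 0, 2, 0, 0, 0, 5], [0, 0, 2, 0, 0, 0, 5], [0, 0, 0, 0, 0, 0, 5]]

```text
time: 13.85
tool_pos: [0.5648, 0.1597, 0.1341]
tool_rot: [-0.0, 0.878, 0.478, -0.001]
contact_force: [1.6, 1.7, -1.8]
gripper_width: 0.163
grasp_force: 58.7
```

Emit:
servo_tool:
  moves:
    - [[0.4, 0, 2, 0, 0, 0, 5], [0, 0, 2, 0, 0, 0, 5], [0, 0, 2, 0, 0, 0, 5], [0, 0, 2, 0, 0, 0, 5], [0, 0, 2, 0, 0, 0, 5], [0, 0, 2, 0, 0, 0, 5], [0, 0, 0, 0, 0, 0, 5]]

```text
time: 14.72
tool_pos: [0.5654, 0.1601, 0.123]
tool_rot: [0.0, 0.878, 0.478, -0.0]
contact_force: [-2.3, -0.2, 3.4]
gripper_width: 0.168
grasp_force: 59.4
```

Emit:
servo_tool:
  moves:
    - [[0, 0, 2, 0, 0, 0, 5], [0, 0, 2, 0, 0, 0, 5], [0, 0, 2, 0, 0, 0, 5], [0, 0, 1.5, 0, 0, 0, 5], [0, 0, 1, 0, 0, 0, 5], [0, 0, 0, 0, 0, 0, 5]]

```text
time: 15.48
tool_pos: [0.5657, 0.1602, 0.1151]
tool_rot: [0.0, 0.878, 0.478, 0.0]
contact_force: [-3.6, 0.2, 8.2]
gripper_width: 0.168
grasp_force: 60.0
```

Emit:
servo_tool:
  moves:
    - [[-0.3, -0.5, 1, 0, 0, 0, 5], [0, 0, 1, 0, 0, 0, 5], [0, 0, 1, 0, 0, 0, 5], [0, 0, 1, 0, 0, 0, 5], [0, 0, 0, 0, 0, 0, 5], [0, 0, 0, 0, 0, 0, 5]]

```text
time: 16.23
tool_pos: [0.5656, 0.1602, 0.1129]
tool_rot: [0.0, 0.878, 0.478, 0.001]
contact_force: [-7.0, -0.7, 14.1]
gripper_width: 0.164
grasp_force: 61.0
```

Run:
```python
from h import *
s=manip.state(); print(s["tool_pos"],s["contact_force"])
a=[]
for n in("top","scene"):
    f=grab(n); u=proj(f,[.564,.158,.09]).astype(int); x,y=max(u[0]-25,0),u[1]-32
    a.append(cv2.resize(f["image"][y:y+60,x:x+50],(400,480),interpolation=2))
cv2.imwrite("pics/k5.png",cv2.convertScaleAbs(np.hstack(a),alpha=1.7))
```

```text
[0.56563025 0.1601884  0.11289029] [-7.00631801 -0.69209199 14.07856681]
```

View pics/k5.png

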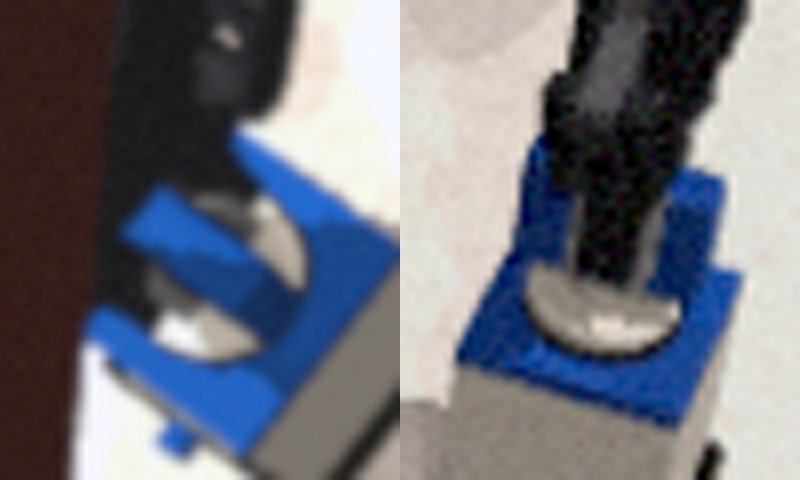

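The collar sits on the ring (scene crop (605,320), thin black rim all round) with 14 N push. It is home, so I hand in.

```bash
python3 -c "
from plant import manip
print(manip.job_done())"
```

```text
the job is handed in; nothing more can be done
None
```

The pestle is meshed in the crusher, with its collar down on the rubber ring, about 14 N of push and the grip held. It caught on the top edge three times on the way in, with no reading above about 19 N. The job is handed in; no verdict came back.

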